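# Load the countertop steriliser drawer and start it with the stylus

## Task

Put every washed tool that lies on the drying mat into the open drawer of the white steriliser and slide the drawer fully shut. Then start it: with the orange stylus, gently touch the spots on its glass panel in the order white, blue, green, resting the tip on each for about a second, and afterwards stand the stylus back upright in its stand. Leave everything else on the table where it is.

Things in the scene. Friction and masses are not known exactly. Their poses are not given: they have to be found in the camera images.
- steriliser: white steel countertop UV steriliser, 250 (x, depth) x 310 (y, width) x 140 mm high, fixed on the table. Origin: centre of its underside at table height; its own -x is the front, which the drawer comes out of. It stands at the robot's right with its front turned to the robot's left, so the drawer slides out roughly toward +y of the world.
- drawer (a joint): how far the drawer is out, in m: 0 fully shut, 0.190 fully open at the stop. Slides along the steriliser's own -x with about 2.5 N of friction and stays where it is left; it starts 0.11 to 0.18 out.
- drawer_floor (a point): centre of the drawer's inner floor (22 mm above the table), axes as the steriliser's; moves with the drawer. Tray inside 195 (x) x 278 (y) mm; side and back walls rise 68 mm over the floor, the front panel (14 mm thick) 101 mm. Things up to 100 mm tall pass under the case. It lies 27 mm plus the opening toward the front from the steriliser's centre; the case front is 125 mm from that.
- drawer_handle (a point): middle of the drawer's steel bar handle, axes as the steriliser's: a level bar 11 mm thick and 150 mm long along y, its axis 35 mm in front of the front panel and 102 mm above the table (38 mm below the case top). Can be pinched from above across x, or pushed.
- mat: sage green ribbed silicone drying mat, 300 (x) x 240 (y) x 4 mm, fixed on the table. Origin: centre of its underside, at table height.
- peeler: black-handled peeler lying on the mat, 170 (x) x 26 (y) x 20 mm high. Origin at the middle of its length, at its underside; the thick handle, 26 wide and 22 high, runs along x from -85 to +20 mm, the thin blade end, 14 wide and 6 high, from there to +85. About 80 g. May be absent.
- fork: steel table fork lying on the mat, 193 (x) x 26 (y) x 15 mm. Origin at the middle of its length, at its underside; long axis x. About 40 g. May be absent.
- teaspoon: steel teaspoon lying on the mat, 130 (x) x 26 (y) x 11 mm. Origin at the middle of its length, at its underside; long axis x. About 20 g. May be absent.
- jigger: gold double jigger (hourglass bar measure) standing on the mat, 44 mm across at both ends, narrower at the waist, 87 mm high; it grips like a solid 44 mm cylinder. Origin: centre of its underside. About 90 g. May be absent.
- panel: black glass touch panel, 85 (x) x 250 (y) x 4 mm, fixed flat on the steriliser's top near the front; its top is 144 mm above the table. Origin: centre of its underside, axes as the steriliser's.
- spot_white (a point): centre of the white ringed spot (31 mm ring) on the glass: 80 mm toward +y of the panel, 144 mm above the table.
- spot_blue (a point): centre of the blue ringed spot (31 mm ring), in the middle of the glass.
- spot_green (a point): centre of the green ringed spot (31 mm ring): 80 mm toward -y of the panel.
- stylus: orange stylus standing upright in its stand, 136 mm long. Origin: centre of the underside of its collar (44 mm across, 6 mm thick), z up along the stylus. Above the collar a round grip 20 mm across up to 88 mm above the origin; below it an 11 mm thick metal stem with a rubber tip 48 mm below the origin. About 80 g.
- stylus_tip (a point): end of the stylus's rubber tip, 48 mm below the stylus's origin along its axis. The tip is sprung: it starts to give at 0.6 N and sinks in by up to 7 mm at 2.7 N, then is hard.
- stand: dark square weighted stylus stand, 68 x 68 x 60 mm high, fixed on the table; the well in its top is 30 x 30 mm and 55 mm deep; the stylus hangs in it with its collar resting flat on the rim. Origin: centre of its underside, at table height.
- spice_a: spice jar with black cap and brown-red contents, 41 mm across, 105 mm high, a bystander between the mat and the drawer. Origin: centre of its underside.
- spice_b: spice jar with black cap and dark blue wrap, 41 mm across, 105 mm high, a bystander between the mat and the drawer. Origin: centre of its underside.

How it is judged:
By the outcome, as a careful person would: the job done as asked, in the order asked, and still so for the second after the job is handed in, with the robot touching nothing.
Of peeler, fork, teaspoon, jigger only 2 to 4 are there at a start; the rules pass over those that are not, and their reading is None.
At some moment in a run one of peeler, fork, teaspoon may be knocked a few centimetres aside while the robot is not near it.
It also fails if it takes over 210 s, if anything falls off the work surface, if the arm or the gripper's body presses on something with over 40 N, if the wrist force passes 120 N, or if a joint passes its speed limit or range.

## Robot

A 6-joint arm with a two-finger parallel gripper is mounted at the origin on a cart in front of the work surface, level with it; the furniture and walls round the work are solid. World frame = base frame: x ahead of the robot, y to its left, z up, the work surface at z = 0. Lengths are in m, angles in rad, forces in N, time in s.
With the tool pointing down it reaches from about 0.25 to 0.725 m from the base axis. Payload 9.7 kg.
Tool frame: the origin (TCP) lies midway between the tips of the shut fingers; the grasp point (between the pads) lies 19 mm behind it (manip.hold_point_z is the z of the grasp point in the tool frame, in m); z points along the fingers, y is the line along which they close (so a half turn about z gives the same grasp; the last joint's range is limited). The gripper opens to 85 mm and grips with 20 to 120 N. Pads are 22 mm wide; open, the fingers measure 114 mm over their backs; the gripper's body (76 mm by 85 mm) begins 54 mm behind the grasp point. The pads swing forward as they close: fully open they stand 13 mm farther back than shut.
Start: joints at [1.333, 0.087, 0.176, 1.66, 0, 1.571], TCP at [0.13, 0.535, 0.231] pointing down, gripper open.
Joint ranges: [-3.13, 3.13], [-0.85, 1.81], [-1.15, 1.24], [-2.2, 2.28], [-1.44, 1.52], [-3.14, 3.14]. Speed limits (rad/s): [2.22, 2.22, 2.57, 3.14, 3.14, 3.14].

## Interface

Orientations are given as a unit quaternion [w, x, y, z].
In Python, from rig import manip gives the robot as it stands. Calls block until the motion is done:
- manip.reach(position, orientation): joint-space move of the TCP to a pose.
- manip.movel(position, frame=None, max_speed=0.15, contact_N=None): straight line of the TCP; frame=None keeps the orientation; max_speed is the mean speed in m/s. With contact_N (N) it stops when the force on the tool has changed by that much, and returns True; else False.
- manip.set_joints(angles): joint-space move.
- manip.grip(opening, grip_force=None): finger opening in m; grip_force is the grip in N (None keeps the last); returns when the fingers have stopped.
- manip.pause(seconds).
- manip.solve_ik(position, orientation): joint angles nearest the present ones, or None.
- manip.observe(): the state.
- manip.read_camera(name): name is "side" or "top" or "wrist"; returns the picture (384x512x3 uint8, blue, green, red); there is no depth.
- manip.camera_model(name): a dict with "K" (3x3 intrinsics, pixels), "eye" and "orientation" of the camera in the world. Camera axes: x right, y down, z forward; pixel columns grow to the right and rows downward; lengths in m; the calibration is good to about 2 mm. A picture is of the moment at which its call begins: read the wrist's pose just before it. camera_model takes no time and is no camera call; for the wrist camera it gives the pose at the moment of the call.
A pose or a line that the arm cannot do raises manip.Unreachable and nothing moves.
- manip.sign_off(): hands the job in; it is judged then, once.
Trained networks look in the newest picture that a camera, given by its name, has taken for a name from the list of things; names that differ only in an ending like _2 or _b are one class to them, and where a whole thing is asked for, a point or a joint stands for the part that bears it (a point fixed in the world has none). Each returns a list of dicts, best first, with "conf" (0 to 1); they miss things now and then, are a little off and sometimes report something else, mostly with a low value. They report only what shows in the picture. A call takes as long as a camera call.
- manip.find_in(camera, label): "at" ([x, y, z] in m, in world coordinates, good to about 4 mm: the middle of the surface that is visible of it).
- manip.masks_of(camera, label): "mask" (384x512 bool, what is visible of it).
- manip.pinpoint(camera, label): "at" ([x, y, z] in m, in world coordinates, good to about 4 mm: a listed point, or the origin of a listed thing).
The state is a dict: "time": time; "q": joint angles; "joint_vel": joint speeds; "effort": joint torques, N m; "tool_pos": TCP position; "eef_rot": TCP orientation; "force": force on the tool from outside, world axes, zero at the start; "ft_torque": the same for the moment, N m; "opening": finger opening in m; "grasp_force": force on a finger pad.
Only numpy, scipy, OpenCV 4.12 (cv2) and the standard library are available. Lean on these libraries where they do the work, as an engineer would, in place of code of your own. Each camera call takes 0.05 s, during which the arm holds its last target. There are 200 camera calls.

## Working session

There is one attempt and no reset: what is moved stays moved. The work goes in short steps, each a Python script; the robot and the scene stay as the last script left them, time stands still between calls to the robot, and variables do not carry over. Pictures are saved under pics/ and viewed, at most 14 in all, crops included, and the job is handed in when it is done.

```bash
mkdir -p pics; ls; python3 - <<'E'
from rig import manip
import cv2,numpy as np
a=manip.read_camera("top");b=manip.read_camera("side")
cv2.imwrite("pics/a.png",a);cv2.imwrite("pics/b.png",b)
for n in ["steriliser","drawer_floor","drawer_handle","mat","peeler","fork","teaspoon","jigger","panel","spot_white","spot_blue","spot_green","stylus","stylus_tip","stand","spice_a","spice_b"]:
  for c in ["top","side"]:
    r=manip.pinpoint(c,n)
    print(n,c,[(np.round(d["at"],3).tolist(),round(d["conf"],2)) for d in r[:3]])
for c in ["top","side","wrist"]:
  m=manip.camera_model(c);print(c,np.round(m["eye"],3),np.round(m["orientation"],3),m["K"][0])
s=manip.observe();print(s["time"],s["eef_rot"],manip.hold_point_z)
E
```

```text
pics
steriliser top [([0.553, -0.443, 0.0], 0.81)]
steriliser side [([0.551, -0.445, 0.001], 0.81), ([0.587, 0.257, 0.005], 0.3)]
drawer_floor top [([0.53, -0.286, 0.021], 0.85), ([0.427, 0.061, -0.001], 0.28)]
drawer_floor side [([0.53, -0.286, 0.022], 0.55)]
drawer_handle top [([0.516, -0.14, 0.1], 0.98)]
drawer_handle side [([0.518, -0.144, 0.103], 0.78), ([0.471, 0.281, -0.001], 0.71)]
mat top [([0.474, 0.281, -0.002], 0.65)]
mat side [([0.474, 0.281, 0.003], 0.73)]
peeler top [([0.454, 0.286, 0.004], 0.59)]
peeler side [([0.452, 0.289, 0.002], 0.68), ([0.546, -0.385, 0.142], 0.23)]
fork top []
fork side []
teaspoon top [([0.517, 0.267, 0.003], 0.55)]
teaspoon side [([0.522, 0.269, 0.009], 0.55)]
jigger top [([0.587, 0.253, 0.008], 0.77), ([0.633, 0.016, -0.003], 0.46)]
jigger side [([0.583, 0.258, 0.006], 0.81), ([0.636, 0.016, 0.002], 0.43)]
panel top [([0.543, -0.382, 0.139], 0.68), ([0.587, 0.252, 0.01], 0.55)]
panel side [([0.51, 0.056, -0.003], 0.71), ([0.546, -0.386, 0.136], 0.7)]
spot_white top [([0.623, -0.378, 0.144], 0.56), ([0.633, 0.018, -0.003], 0.36)]
spot_white si
[... 556 characters left out ...]
6, -0.001], 0.67), ([0.512, 0.057, -0.005], 0.65), ([0.519, 0.264, 0.002], 0.31)]
spice_a side [([0.51, 0.054, 0.001], 0.73), ([0.429, 0.062, -0.0], 0.7)]
spice_b top [([0.428, 0.066, -0.001], 0.67), ([0.512, 0.057, -0.005], 0.65), ([0.519, 0.264, 0.002], 0.31)]
spice_b side [([0.51, 0.054, 0.001], 0.73), ([0.429, 0.062, -0.0], 0.7)]
top [ 0.393 -0.071  1.199] [ 0.044 -0.704  0.707 -0.049] [356.54818312   0.         245.4842111 ]
side [0.558 1.2   0.958] [-0.01   0.001  0.878 -0.478] [480.4385774    0.         255.61315537]
wrist [0.059 0.552 0.376] [0.114 0.778 0.612 0.088] [283.58046755   0.         253.26525516]
1.8 [-9.22062235e-06  1.18620641e-01  9.92939647e-01  3.20033742e-07] -0.0187
```

View pics/a.png

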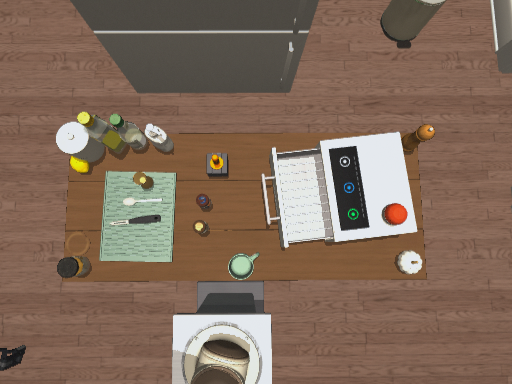

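View pics/b.png

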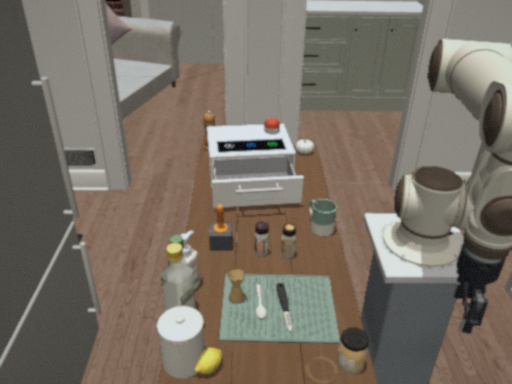

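The pictures show a peeler at (137,219), a teaspoon at (143,201) and a jigger at (143,181) on the mat, with no fork. The drawer is about 0.13 out. I'll pull it fully open first, after checking the arm can reach everything.

```bash
cat > h.py <<'E'
from rig import manip
import numpy as np, cv2
from scipy.spatial.transform import Rotation as R
HP=-manip.hold_point_z
def down(a,tilt=0,tdir=0):
    """tool pointing down with tool x at world angle a; fingers leaning by tilt toward world direction tdir"""
    r=R.from_quat([np.cos(a/2),np.sin(a/2),0,0])
    r=R.from_rotvec(tilt*np.array([np.sin(tdir),-np.cos(tdir),0]))*r
    q=r.as_quat(); return [q[3],q[0],q[1],q[2]]
U=np.array([-0.11,0.994]);U/=np.hypot(*U)      # outward of drawer
V=np.array([U[1],-U[0]])                       # steriliser +y
C=np.array([0.552,-0.444])
def st(u,v): return C+u*U+v*V
AV=np.arctan2(V[1],V[0])
def pick_a(p,a):
    """the half turn with the easier last joint, or None"""
    best=None
    for k in (0,np.pi,-np.pi):
        q=manip.solve_ik(p,down(a+k))
        if q is not None and (best is None or abs(q[5])<best[0]): best=(abs(q[5]),a+k)
    return best and best[1]
def loc(n,cams=("top","side"),fn="pinpoint"):
    P=[]
    for c in cams:
        manip.read_camera(c)
        r=getattr(manip,fn)(c,n)
        if r: P.append(np.array(r[0]["at"]))
    print(n,[np.round(p,3).tolist() for p in P]); return np.mean(P,0)
def topmask(n,cam="top",z=0.01):
    """world xy of the mask pixels on plane z"""
    manip.read_camera(cam); m=manip.camera_model(cam); r=manip.masks_of(cam,n)
    if not r: return None
    v,u=np.nonzero(r[0]["mask"]); o=m["orientation"]
    d=R.from_quat([o[1],o[2],o[3],o[0]]).apply(np.c_[u,v,np.ones(len(u))]@np.linalg.inv(m["K"]).T)
    e=np.array(m["eye"]); return (e+d*((z-e[2])/d[:,2])[:,None])[:,:2]
def axis(n,cam="top",z=0.01):
    p=topmask(n,cam,z); vx,vy,x,y=cv2.fitLine(p.astype(np.float32),cv2.DIST_HUBER,0,.001,.001).ravel()
    s=(p-[x,y])@[vx,vy]; mid=np.array([x,y])+np.array([vx,vy])*(s.min()+s.max())/2
    return np.arctan2(vy,vx),mid,np.ptp(s)
E
python3 - <<'E'
from h import *
for n in("peeler","teaspoon"): print(n,axis(n))
for nm,p in dict(handle=[*st(.304,0),.083],jig=[.585,.256,.06],dj=[*st(.24,.1),.1],dp=[*st(.2,-.04),.02],stylus=[.637,.012,.09]).items():
  for a in (AV,AV+np.pi):
    q=manip.solve_ik(p,down(a)); print(nm,np.round(a,2),None if q is None else np.round(q,2))
for x,y in((.625,-.378),(.546,-.385),(.463,-.393)):
  for t in(0,.15,.25):
    td=np.arctan2(y,x)
    d=np.array([np.cos(td)*np.sin(t),np.sin(td)*np.sin(t),-np.cos(t)])
    for a in(AV,AV+np.pi,td,td+np.pi):
      q=manip.solve_ik(np.array([x,y,.144])-.074*d,down(a,t,td)); print(x,t,round(a,2),None if q is None else np.round(q,2))
print(manip.observe()["time"])
E
```

```text
peeler (np.float32(-1.4503748), array([0.45419841, 0.28704634]), np.float64(0.15983878337391394))
teaspoon (np.float32(-1.5296657), array([0.52035321, 0.26775821]), np.float64(0.12354183614068011))
handle 0.11 [-0.27  0.05 -0.15  1.37  0.    2.76]
handle 3.25 [-0.27  0.05 -0.15  1.37  0.   -0.38]
jig 0.11 [ 0.41  0.3   0.09  1.36  0.   -2.84]
jig 3.25 [0.41 0.3  0.09 1.36 0.   0.3 ]
dj 0.11 [-0.3   0.33  0.2   1.45  0.    2.73]
dj 3.25 [-0.3   0.33  0.2   1.45  0.   -0.41]
dp 0.11 [-0.47  0.11 -0.21  1.25  0.    2.56]
dp 3.25 [-0.47  0.11 -0.21  1.25  0.   -0.58]
stylus 0.11 [0.02 0.29 0.13 1.42 0.   3.05]
stylus 3.25 [ 0.02  0.29  0.13  1.42  0.   -0.09]
0.625 0 0.11 [-0.54  0.57  0.77  1.76  0.    2.49]
0.625 0 3.25 [-0.54  0.57  0.77  1.76  0.   -0.65]
0.625 0 -0.54 [-0.54  0.57  0.77  1.76  0.   -3.14]
0.625 0 2.6 [-0.54  0.57  0.77  1.76  0.    0.  ]
0.625 0.15 0.11 [-0.54  0.35  0.44  1.52  0.    2.49]
0.625 0.15 3.25 [-0.54  0.35  0.44  1.52  0.   -0.65]
0.625 0.15 -0.54 [-0.54  0.35  0.44  1.52  0.   -3.14]
0.625 0.15 2.6 [-0.54  0.35  0.44  1.52  0.    0.  ]
0.625 0.25 0.11 
[... 778 characters left out ...]
-3.14]
0.546 0.25 2.53 [-0.61  0.06  0.09  1.35  0.    0.  ]
0.463 0 0.11 [-0.7   0.22  0.3   1.65  0.    2.33]
0.463 0 3.25 [-0.7   0.22  0.3   1.65  0.   -0.81]
0.463 0 -0.7 [-0.7   0.22  0.3   1.65  0.   -3.14]
0.463 0 2.44 [-0.7   0.22  0.3   1.65  0.    0.  ]
0.463 0.15 0.11 [-0.7   0.04  0.09  1.47  0.    2.33]
0.463 0.15 3.25 [-0.7   0.04  0.09  1.47  0.   -0.81]
0.463 0.15 -0.7 [-0.7   0.04  0.09  1.47  0.   -3.14]
0.463 0.15 2.44 [-0.7   0.04  0.09  1.47  0.    0.  ]
0.463 0.25 0.11 [-0.7  -0.08 -0.05  1.35  0.    2.33]
0.463 0.25 3.25 [-0.7  -0.08 -0.05  1.35  0.   -0.81]
0.463 0.25 -0.7 [-0.7  -0.08 -0.05  1.35  0.   -3.14]
0.463 0.25 2.44 [-0.7  -0.08 -0.05  1.35  0.    0.  ]
2.0
```

```bash
python3 - <<'E'
from h import *
h=loc("drawer_handle")
a=AV+np.pi; q=down(a)
p=h[:2]+.001*U; z=.102-HP
manip.reach([*p,.24],q); manip.grip(.030)
manip.movel([*p,z+.045],max_speed=.2)
print(manip.movel([*p,z],max_speed=.06,contact_N=8))
manip.grip(0,25); s=manip.observe(); print(s["opening"],s["grasp_force"],np.round(s["tool_pos"],3))
t=np.array(s["tool_pos"]); 
print(manip.movel([*(t[:2]+.064*U),t[2]],max_speed=.06,contact_N=12))
s=manip.observe();print(np.round(s["tool_pos"],3),np.round(s["force"],1))
manip.grip(.030); t=np.array(s["tool_pos"]); manip.movel([*t[:2],.25],max_speed=.2)
h=loc("drawer_handle");f=loc("drawer_floor");loc("steriliser");
print(manip.observe()["time"])
E
```

```text
drawer_handle [[0.515, -0.139, 0.102], [0.52, -0.144, 0.103]]
False
0.010148309458610599 24.3702632188797 [ 0.518 -0.141  0.084]
True
[ 0.511 -0.085  0.084] [ 0.5 -3.5  2.3]
drawer_handle [[0.463, -0.395, 0.148], [0.512, -0.088, 0.102]]
drawer_floor [[0.522, -0.231, 0.022], [0.524, -0.23, 0.021]]
steriliser [[0.553, -0.445, 0.003], [0.552, -0.441, -0.001]]
10.2167
```

```bash
cat >> h.py <<'E'
def up(z=.26,v=.25):
    t=manip.observe()["tool_pos"]; manip.movel([t[0],t[1],z],max_speed=v)
E
python3 - <<'E'
from h import *
j=loc("jigger"); a=AV+np.pi
manip.grip(.085); manip.reach([*j[:2],.2],down(a))
print(manip.movel([*j[:2],.045],max_speed=.12,contact_N=8))
manip.grip(0,30); s=manip.observe();print(s["opening"],s["grasp_force"]); up(.27)
p=st(.23,.105); manip.reach([*p,.27],down(a))
print(manip.observe()["opening"])
manip.movel([*p,.10],max_speed=.2); print(manip.movel([*p,.062],max_speed=.05,contact_N=4),manip.observe()["tool_pos"])
manip.grip(.066); up(.27)
for n in("peeler","teaspoon"): print(loc(n),axis(n))
b=manip.read_camera("top"); cv2.imwrite("pics/c.png",cv2.resize(b[120:290,60:440],None,fx=2,fy=2))
print(manip.observe()["time"])
E
```

```text
jigger [[0.588, 0.256, 0.006], [0.586, 0.256, 0.005]]
False
0.04220288076586714 30.97714439034462
0.04249006290489039
True [ 0.63049822 -0.20373284  0.06335406]
peeler [[0.453, 0.289, 0.004], [0.453, 0.29, 0.004]]
[0.4529  0.28915 0.00375] (np.float32(-1.4548515), array([0.45444591, 0.28692599]), np.float64(0.16012084990848802))
teaspoon [[0.524, 0.268, 0.002], [0.518, 0.27, 0.009]]
[0.5211  0.26905 0.0055 ] (np.float32(-1.5289669), array([0.52076441, 0.26947003]), np.float64(0.12014604872257323))
20.6417
```

View pics/c.png

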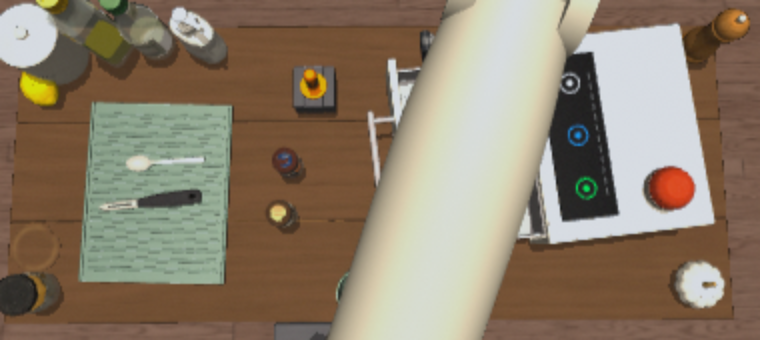

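```bash
cat >> h.py <<'E'
def fetch(n,off,opn,zg,u,v):
    """grasp tool n, off metres from its origin toward -y, lay it along V at (u,v), its -y end toward +V"""
    o=loc(n)[:2]; th,mid,L=axis(n); print(th,mid,L)
    d=np.array([np.cos(th),np.sin(th)]); d=-d if d[1]>0 else d
    o=(o+mid)/2+off*d; a=np.arctan2(-d[1],-d[0])
    manip.grip(opn); manip.reach([*o,.16],down(a))
    manip.movel([*o,zg+.03],max_speed=.2); print(manip.movel([*o,zg],max_speed=.05,contact_N=8))
    manip.grip(0,40); s=manip.observe(); print("held",s["opening"],s["grasp_force"],s["tool_pos"][2])
    up(.10,.1); up(.27); print("held",manip.observe()["opening"])
    p=st(u,v+off); manip.reach([*p,.27],down(AV+np.pi))
    manip.movel([*p,zg+.07],max_speed=.2); print(manip.movel([*p,zg+.02],max_speed=.05,contact_N=4))
    s=manip.observe(); print(s["opening"],s["tool_pos"])
    manip.grip(.045); up(.27)
E
python3 - <<'E'
from h import *
fetch("peeler",.025,.05,.006,.185,-.035)
for n in("peeler","teaspoon","jigger"):
  try: loc(n)
  except Exception as e: print(n,e)
print(manip.observe()["time"])
E
```

```text
peeler [[0.452, 0.285, 0.007], [0.453, 0.289, 0.003]]
-1.4537213 [0.45471246 0.28518012] 0.15660248456577452
False
held 0.023684165910074627 40.15453040599823 0.006555905638586466
held 0.023924150103745618
True
0.02368598166715777 [ 0.52099817 -0.26021756  0.05145061]
peeler []
teaspoon [[0.541, 0.225, 0.001], [0.541, 0.229, 0.006]]
jigger [[0.629, -0.205, 0.025], [0.629, -0.201, 0.024]]
32.9083
  return _methods._mean(a, axis=axis, dtype=dtype,
  ret = ret.dtype.type(ret / rcount)
```

```bash
python3 - <<'E'
from h import *
w=manip.read_camera("wrist"); manip.reach([.45,.1,.3],down(np.pi))
t=manip.read_camera("top")
x=np.vstack([w,cv2.resize(t[130:260,60:440],(512,175))]);cv2.imwrite("pics/d.png",x)
for n in("peeler","teaspoon"):
  print([(np.round(d["at"],3),d["conf"]) for d in manip.pinpoint("top",n)])
print(axis("teaspoon"), manip.observe()["time"])
E
```

```text
[(array([ 0.51 , -0.086,  0.1  ]), 0.7), (array([ 0.494, -0.266,  0.022]), 0.65)]
[]Traceback (most recent call last):
  File "<stdin>", line 7, in <module>
  File "h.py", line 37, in axis
    p=topmask(n,cam,z); vx,vy,x,y=cv2.fitLine(p.astype(np.float32),cv2.DIST_HUBER,0,.001,.001).ravel()
                                              ^^^^^^^^
AttributeError: 'NoneType' object has no attribute 'astype'
```

View pics/d.png

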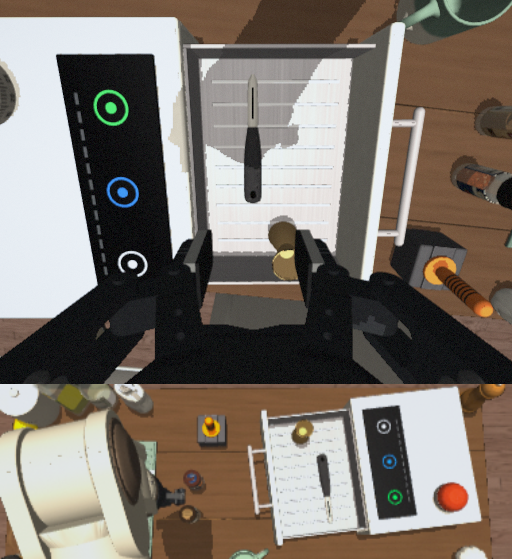

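The wrist view shows the peeler flat at (253,140) and the jigger standing at (285,250), both inside the drawer. The teaspoon was knocked to about (0.541, 0.227), so I'll locate it again and fetch it.

```bash
python3 - <<'E'
from h import *
manip.reach([*st(.25,-.03),.27],down(AV+np.pi))
fetch("teaspoon",.005,.05,.005,.252,-.035)
w=manip.read_camera("wrist");cv2.imwrite("pics/e.png",w)
loc("teaspoon",("top",)) if manip.pinpoint("top","teaspoon") else 0
print(manip.observe()["time"])
E
```

```text
teaspoon [[0.54, 0.224, 0.004], [0.538, 0.225, 0.008]]Traceback (most recent call last):
  File "<stdin>", line 3, in <module>
  File "h.py", line 44, in fetch
    o=loc(n)[:2]; th,mid,L=axis(n); print(th,mid,L)
                           ~~~~^^^
  File "h.py", line 37, in axis
    p=topmask(n,cam,z); vx,vy,x,y=cv2.fitLine(p.astype(np.float32),cv2.DIST_HUBER,0,.001,.001).ravel()
                                              ^^^^^^^^
AttributeError: 'NoneType' object has no attribute 'astype'
```

```bash
python3 - <<'E'
from h import *
t=manip.read_camera("top");s=manip.read_camera("side")
cv2.imwrite("pics/f.png",np.hstack([cv2.resize(t[160:270,90:190],(400,440)),cv2.resize(s[260:350,210:350],(400,440))]))
for c in("top","side"):
  try: print(c,axis("teaspoon",c))
  except Exception as e: print(c,"none")
E
```

```text
top (np.float32(-0.1002397), array([ 0.549562  , -0.15116352]), np.float64(0.28529375581961397))
side (np.float32(1.5637343), array([0.53992088, 0.22602788]), np.float64(0.10910917619269354))
```

View pics/f.png

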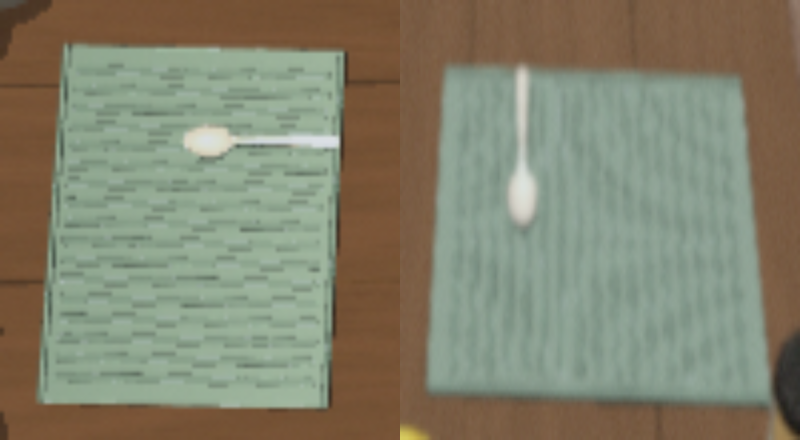

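The spoon lies straight along y, with its bowl at +y (crop pixel 208,140) and its handle end at the mat's edge. The side camera's axis agrees, so I'll use that one.

```bash
sed -i 's/def fetch(n,off,opn,zg,u,v):/def fetch(n,off,opn,zg,u,v,cam="top"):/; s/th,mid,L=axis(n); print/th,mid,L=axis(n,cam); print/' h.py; python3 - <<'E'
from h import *
fetch("teaspoon",.005,.05,.005,.252,-.035,"side")
w=manip.read_camera("wrist");cv2.imwrite("pics/e.png",w)
print(manip.observe()["time"])
E
```

```text
teaspoon [[0.539, 0.224, 0.003], [0.542, 0.226, 0.008]]
1.5688109 [0.54001362 0.22360813] 0.12108620763599798
False
held 0.017280107940201093 38.96155609123525 0.005554844265034702
held 0.017318869947302033
True
0.017184006085153285 [ 0.49421437 -0.19747034  0.03837618]
48.275
```

View pics/e.png

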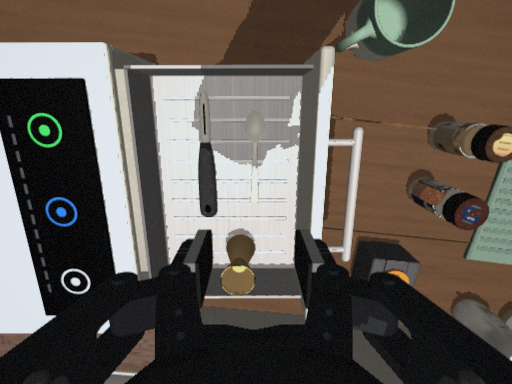

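All three tools are in the drawer: peeler (207,150), spoon (255,150) and jigger standing (238,265). Next I'll push the drawer shut by its handle.

```bash
python3 - <<'E'
from h import *
a=AV+np.pi
manip.grip(0,20); p=st(.425,0); manip.reach([*p,.26],down(a)); manip.movel([*p,.088],max_speed=.2)
p=st(.33,0); print(manip.movel([*p,.088],max_speed=.06,contact_N=15))
p=st(.165,0); print(manip.movel([*p,.088],max_speed=.06,contact_N=15))
s=manip.observe(); t=np.array(s["tool_pos"]); print((t[:2]-C)@U,t,s["force"])
manip.movel([*(t[:2]+.03*U),t[2]]); up(.27); manip.reach([.4,0,.3],down(np.pi))
h=loc("drawer_handle"); print((h[:2]-C)@U)
for n in("spot_white","spot_blue","spot_green","stylus","stand"): print(loc(n))
S=manip.read_camera("side");cv2.imwrite("pics/g.png",cv2.resize(S[90:270,170:350],(600,600)))
print(manip.observe()["time"])
E
```

```text
False
True
0.19029018772831635 [ 0.53115717 -0.25485471  0.08779657] [-0.5911634   5.50874568  4.69292509]
drawer_handle [[0.533, -0.277, 0.1], [0.532, -0.275, 0.104]]
0.16932428633998003
spot_white [[0.624, -0.378, 0.143], [0.626, -0.378, 0.145]]
[ 0.62485 -0.3779   0.1441 ]
spot_blue [[0.544, -0.386, 0.147], [0.55, -0.387, 0.143]]
[ 0.54705 -0.3866   0.14515]
spot_green [[0.464, -0.395, 0.147], [0.466, -0.395, 0.142]]
[ 0.46535 -0.39525  0.1449 ]
stylus [[0.64, 0.009, 0.06], [0.625, -0.376, 0.144]]
[ 0.63235 -0.1836   0.10185]
stand [[0.631, 0.018, -0.002], [0.637, 0.017, 0.001]]
[ 6.34e-01  1.77e-02 -3.00e-04]
57.8083
```

View pics/g.png

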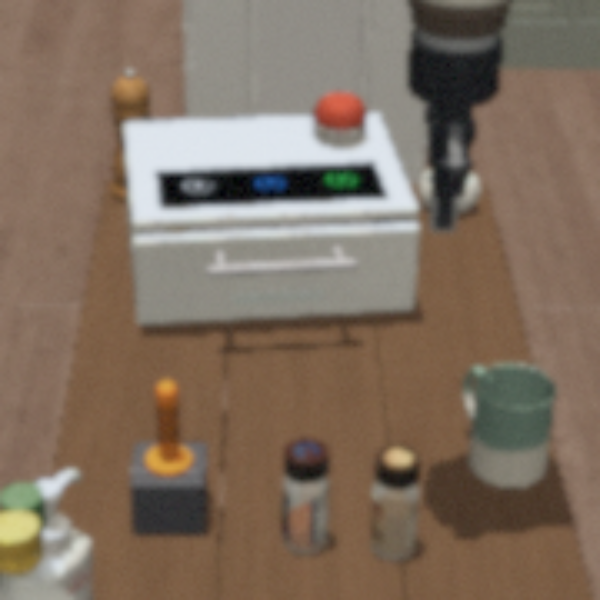

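The drawer is shut flush, with the handle at (280,262). The stylus stands in its stand at (168,420), so I'll grasp it next.

```bash
python3 - <<'E'
from h import *
import json
a=AV+np.pi
manip.grip(.06); p0=np.array([.636,.013])
manip.reach([*p0,.24],down(a))
w=[]
for n in("stylus","stand"):
    manip.read_camera("wrist"); w+=[(n,[(np.round(d["at"],3).tolist(),round(d["conf"],2)) for d in manip.pinpoint("wrist",n)])]
    manip.read_camera("side"); w+=[(n,[(np.round(d["at"],3).tolist(),round(d["conf"],2)) for d in manip.pinpoint("side",n)])]
print(w)
cv2.imwrite("pics/i.png",manip.read_camera("wrist")); print(manip.observe()["time"])
E
```

```text
[('stylus', [([0.637, 0.018, 0.061], 0.6)]), ('stylus', [([0.637, 0.017, 0.059], 0.51)]), ('stand', [([0.636, 0.015, -0.002], 0.61)]), ('stand', [([0.636, 0.017, 0.002], 0.97), ([0.544, -0.419, 0.023], 0.61)])]
59.825
```

View pics/i.png

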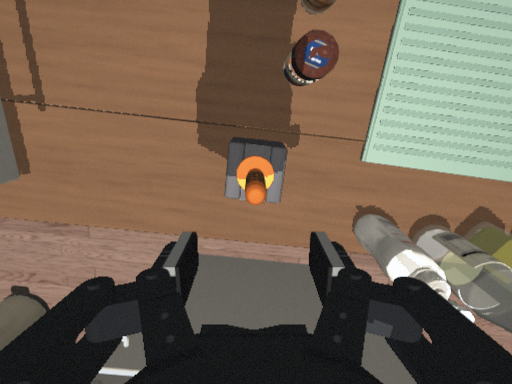

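The stylus stands upright between the fingers at (256,180). The detections agree on (0.636, 0.016).

```bash
python3 - <<'E'
from h import *
a=AV+np.pi; p=[.636,.016]
manip.movel([*p,.18],max_speed=.15); print(manip.movel([*p,.086],max_speed=.06,contact_N=5))
manip.grip(0,40); s=manip.observe(); print(s["opening"],s["grasp_force"],s["tool_pos"])
manip.movel([*p,.17],max_speed=.05); manip.movel([*p,.30],max_speed=.15)
s=manip.observe(); print(s["tool_pos"],s["opening"])
S=manip.read_camera("side")
for n in("stylus_tip","stylus"): print(n,[(np.round(np.array(d["at"])-s["tool_pos"],3),round(d["conf"],2)) for d in manip.pinpoint("side",n)])
W=manip.read_camera("wrist")
for n in("stylus_tip","stylus"): print(n,[(np.round(np.array(d["at"])-s["tool_pos"],3),round(d["conf"],2)) for d in manip.pinpoint("wrist",n)])
cv2.imwrite("pics/j.png",np.hstack([cv2.resize(S[100:250,150:300],(400,400)),cv2.resize(W,(400,400))]))
f=[]
for _ in range(10): manip.pause(.05); f.append(manip.observe()["force"])
print(np.mean(f,0),np.std(f,0),manip.observe()["time"])
E
```

```text
False
0.01895882862566267 39.00142550468445 [0.63604107 0.01601129 0.08618126]
[0.6359267  0.01599071 0.29914052] 0.018878707918325188
stylus_tip []
stylus [(array([ 0.002, -0.   , -0.025]), 0.56)]
stylus_tip []
stylus [(array([-0.001,  0.001, -0.029]), 0.73)]
[-0.10470809  0.11859726 -0.84840518] [0.26461883 0.45555801 0.36346017] 66.1833
```

View pics/j.png

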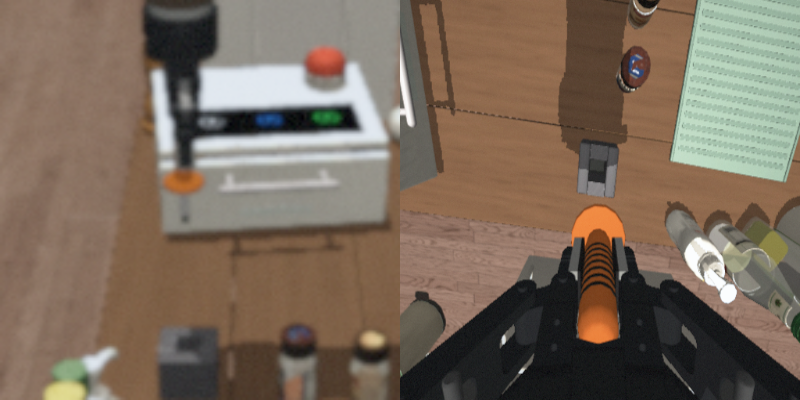

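The stylus is held straight, collar at (185,181) and tip hanging freely below. Force noise is about 0.4 N, so I'll press to a calibrated depth using averaged force readings.

```bash
python3 - <<'E'
from h import *
a=AV+np.pi
def F(t):
    f=[]
    for _ in range(int(t/.02)): manip.pause(.02); f.append(manip.observe()["force"][2])
    return np.mean(f)
now=lambda: manip.observe()["time"]
W=np.array([.6245,-.378]);B=np.array([.546,-.386]);G=np.array([.4645,-.3945])
z=.2155
for k,p in enumerate((W,B,G)):
    manip.reach([*p,.28],down(a)); manip.movel([*p,.226],max_speed=.1); f0=F(.6)
    manip.movel([*p,z],max_speed=.02); t0=now(); f=F(.3)-f0; print("press",z,f)
    while f<1.0 and z>.209: z-=.001; manip.movel([*p,z],max_speed=.02); f=F(.3)-f0; t0=now()-.3; print(z,f)
    manip.pause(max(.1,1.15-(now()-t0))); print("rest",now()-t0,np.round(manip.observe()["tool_pos"],4))
    manip.movel([*p,.235],max_speed=.05); manip.movel([*p,.28],max_speed=.15)
print(manip.observe()["opening"],now())
E
```

```text
press 0.2155 1.3221028844210636
rest 1.1500000000000057 [ 0.6245 -0.378   0.2155]
press 0.2155 1.0777714975878423
rest 1.1500000000000057 [ 0.546  -0.386   0.2155]
press 0.2155 1.5389513297688406
rest 1.1500000000000057 [ 0.4645 -0.3945  0.2155]
0.019262827492540057 80.5667
```

```bash
python3 - <<'E'
from h import *
a=AV+np.pi; p=[.636,.016]
up(.30); manip.reach([*p,.30],down(a)); manip.movel([*p,.17],max_speed=.15)
print(manip.movel([*p,.0865],max_speed=.04,contact_N=6), manip.observe()["tool_pos"])
manip.pause(.3); manip.grip(.05); up(.30,.1); manip.reach([.4,0,.3],down(np.pi))
S=manip.read_camera("side");T=manip.read_camera("top")
cv2.imwrite("pics/k.png",np.hstack([cv2.resize(S[90:350,150:360],(400,500)),cv2.resize(T[120:290,60:440],(400,180+320))]))
print(loc("stylus")); h=loc("drawer_handle"); print((h[:2]-C)@U)
print(manip.observe()["time"])
E
```

```text
False [0.63607197 0.01600506 0.08665981]
stylus [[0.639, 0.012, 0.058], [0.638, 0.018, 0.056]]
[0.63845 0.0154  0.0568 ]
drawer_handle [[0.532, -0.276, 0.102], [0.534, -0.278, 0.103]]
0.16807657118172625
90.125
```

View pics/k.png

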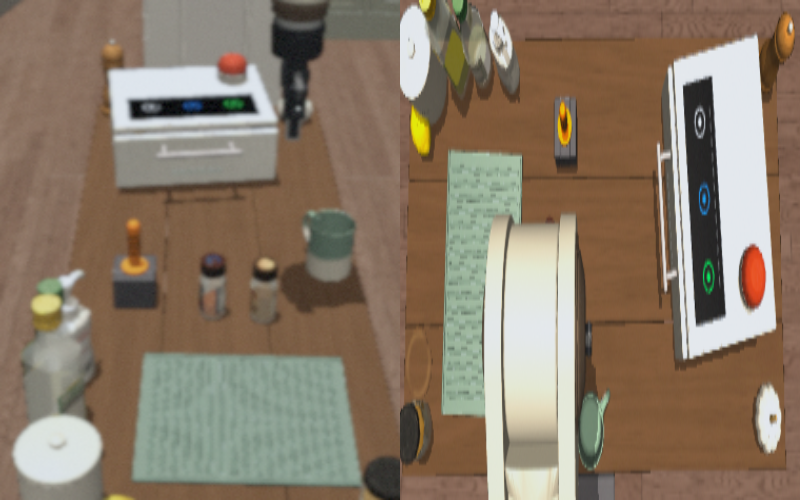

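The stylus is upright in its stand at (135,245), the drawer is shut at (195,150), the mat is empty and both jars are where they were. I'm handing it in.

```bash
python3 -c "
from rig import manip
print(manip.sign_off())"
```

```text
the job is handed in; nothing more can be done
None
```

The job is handed in: the peeler, teaspoon and jigger are in the shut steriliser drawer (there was no fork), the white, blue and green spots were each touched in that order for 1.15 s at about 1–1.5 N, and the stylus is back upright in its stand, at about 90 s of the 210 s allowed.

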